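Find the full wax tin by weight and put it on the tray

ROBOT

A 7-joint arm with a two-finger parallel gripper is mounted at the origin on the work surface. World frame = base frame: x ahead of the robot, y to its left, z up, the work surface at z = 0. Lengths are in mm, angles in rad, forces in N, time in s.
With the tool pointing down it reaches from about 400 to 850 mm from the base axis. Payload 10.4 kg.
Tool frame: the origin (TCP) lies at the very end of the fingers, on their centre line; the grasp point (between the pads) lies 19 mm behind it; z points along the fingers, y is the line along which they close (so a half turn about z gives the same grasp; the last joint's range is limited). The gripper opens to 87 mm and grips with 3 to 60 N. Pads are 19 mm wide; open, the fingers measure 117 mm over their backs; the gripper's body (75 mm by 190 mm) begins 51 mm behind the grasp point.
Start: joints at [1.096, 0.332, -0.065, 1.46, 0.022, 1.35, -0.088], TCP at [272.89, -562.302, 222.576] pointing down, gripper open.
Joint ranges: [-2.6, 2.6], [-0.5, 2.12], [-1.47, 1.34], [0.16, 2.42], [-1.27, 4.41], [0.06, 2.06], [-2.6, 2.6]. Speed limits (rad/s): [2.22, 2.22, 2.79, 2.79, 3.14, 3.14, 3.14].

INTERFACE

Orientations are given as a unit quaternion [x, y, z, w].
In Python, from bench import sensors, eyes, order, spot_in gives the robot as it stands.
- The arm moves only by the shell command python3 -m crank 'ROWS' [OPENING] [FORCE]. ROWS is JSON, a list of rows, each a list of 6 numbers: the shift along the tool's x, y, z as a fraction of full scale, then the turn, a rotation vector about the tool's x, y, z as a fraction of full scale. In form: [[tx, ty, tz, wx, wy, wz], ...]. A call has 1 to 20 rows; each row shifts and turns the commanded pose from where the row before left it, along the tool's axes as they then stand; what a row does not reach is not made up. Full scale, the value 1, is 0.1 m for a shift and 60 degrees for a turn. A row lasts 1/8 s, in which the tool goes at most 62.5 mm and 10.7 degrees, less where a joint would pass 70% of its speed; a pose out of reach is approached as far as the arm can. A call with a number of a shift or a turn outside -1 to 1 is refused whole. A call with a gripper value outside its range is refused whole. OPENING is the finger opening in mm, from 0 to 87, set as the call begins (- or left out, the last holds). The fingers move at their own pace and stop on an object; FORCE is the grip in N (left out, the last holds). Time passes only in rows, so rows that do not move let the fingers close. It gives the time, the measured TCP pose, the force, the opening and the grip force at its end, in the units of the state.
- sensors.sense(): the state, without advancing time (a new reading comes with each control period).
- eyes.capture(name): name is "scene" or "top" or "wrist"; returns the picture (400x640x3 uint8, red, green, blue); there is no depth.
- eyes.calibration(name): a dict with "intrinsics" (3x3 intrinsics, pixels), "k1" (the pictures are not rectified: a ray, as slopes to the right and down, at radius r is drawn at 1 + k1 r^2 times it, then the intrinsics apply), "camera_from_world" (4x4, takes a point from world to camera coordinates); the wrist camera has in their place "tool_from_camera" (4x4, takes a point from camera to tool coordinates, whose origin is the TCP and whose axes are the flange's). Camera axes: x right, y down, z forward; pixel columns grow to the right and rows downward; lengths in mm; the calibration is good to about 2 mm. A picture is of the moment at which its call begins: read the wrist's pose just before it. calibration takes no time and is no camera call.
- order.close_job(): hands the job in; it is judged then, once.
Trained networks look in the newest picture that a camera, given by its name, has taken for a name from the list of things; names that differ only in an ending like _2 or _b are one class to them, and where a whole thing is asked for, a point or a joint stands for the part that bears it (a point fixed in the world has none). Each returns a list of dicts, best first, with "confidence" (0 to 1); they miss things now and then, are a little off and sometimes report something else, mostly with a low value. They report only what shows in the picture. A call takes as long as a camera call.
- spot_in(camera, label): "at" ([column, row] in pixels, amid what is visible of it).
The state is a dict: "clock": time; "joint_positions": joint angles; "joint_vel": joint speeds; "joint_torque": joint torques, N m; "tool_pos": TCP position; "orientation": TCP orientation; "contact_force": force on the tool from outside, world axes, zero at the start; "wrist_torque": the same for the moment, N m; "width": finger opening in mm; "grip_force": force on a finger pad.
Only numpy, scipy, OpenCV 4.12 (cv2) and the standard library are available. Lean on these libraries where they do the work, as an engineer would, in place of code of your own. Each camera call takes 0.05 s, during which the arm holds its last target. There are 200 camera calls.

TASK

Three steel wax tins that look alike stand in the grey rack, but only one is full: feel by lifting which is the heaviest. Stand that one upright on the black rubber mat and let go, then take it again (the tray leaves room only to hold it by its narrow sides) and set it gently on the tilted wooden tray of the stand, base flat behind the lip and broad face flat against the back board, where its weight sinks the sprung tray to its stop. The other two tins end upright in their own bays, and everything else is left alone.

Things in the scene. Friction and masses are not known exactly. Their poses are not given: they have to be found in the camera images.
- tin_1: plain closed steel tin standing upright: 44 mm thick (own x), 64 mm wide (own y), 140 mm tall, flat top. One of three look-alikes in the rack; one, a different one each time, is full (0.45 to 0.65 kg), two are nearly empty (0.2 to 0.3 kg): only weight tells which. Origin: centre of the underside.
- tin_2: plain closed steel tin standing upright: 44 mm thick (own x), 64 mm wide (own y), 140 mm tall, flat top. One of three look-alikes in the rack; one, a different one each time, is full (0.45 to 0.65 kg), two are nearly empty (0.2 to 0.3 kg): only weight tells which. Origin: centre of the underside.
- tin_3: plain closed steel tin standing upright: 44 mm thick (own x), 64 mm wide (own y), 140 mm tall, flat top. One of three look-alikes in the rack; one, a different one each time, is full (0.45 to 0.65 kg), two are nearly empty (0.2 to 0.3 kg): only weight tells which. Origin: centre of the underside.
- rack: grey fixed rack, 90 mm (own x) by 246 mm (own y), floor 10 mm above the table. Three bays centred at own y = -80, 0, 80 mm; walls between and outside them 6 mm thick, reaching 150 mm above the table (level with the tin tops), 5 mm from a tin's narrow sides. Bays are open to own -x and +x (18 mm sill): tins are taken by the broad faces. Origin: centre of the underside.
- mat: square black rubber mat fixed on the table, 130 x 130 x 3 mm, empty. Origin: centre of the underside.
- ledge (a point): tilted wooden ledge of the sprung tray, 160 mm long (own y, ends open), tilted back 12 degrees. This point: centre of its floor's upper side, 105 mm above the table when up. Own z: floor normal; own x: down the slope to the back board. Floor 60 mm deep: lip (8 mm high, 8 thick) in front of own x = -30 mm, back board (115 mm high) with its face at own x = +30 mm.
- stand: fixed wooden stand under the tilted tray: foot 130 x 150 mm, about 95 mm tall without the tray. Origin: centre of the underside.
- tray (a joint): how far the sprung tray has sunk along its own -z, m: 0 up and unloaded, 0.012 down on its stop. A full tin's weight sinks it to the stop; a nearly empty one does not move it.
- jar_1: bystander, leave it alone: amber honey jar with a black cap, 68 mm across, 105 mm tall. Origin: centre of the underside.
- jar_2: bystander, leave it alone: amber honey jar with a black cap, 68 mm across, 105 mm tall. Origin: centre of the underside.
- jar_3: bystander, leave it alone: small amber jar with a black cap, 60 mm across, 70 mm tall. Origin: centre of the underside.
- labels: bystander, leave it alone: white pack of labels, 75 x 50 x 30 mm. Origin: centre of the underside.
- spatula: bystander, leave it alone: spatula 200 mm long lying flat. Origin: under its middle.
- cup: bystander, leave it alone: open steel cup 72 mm across, 80 mm tall. Origin: centre of the underside.

How it is judged (in metres and radians):
On the way:
1. the tin stands upright and let go on the mat (((horizontal distance between tin_1 and mat below 0.05 m and height (world z) of tin_1 below 0.01 m and angle between tin_1's own z axis and vertical below 0.06 rad and linear speed of tin_1 below 0.02 m/s and contact force between tin_1 and the fingers below 0.2 N) or (horizontal distance between tin_2 and mat below 0.05 m and height (world z) of tin_2 below 0.01 m and angle between tin_2's own z axis and vertical below 0.06 rad and linear speed of tin_2 below 0.02 m/s and contact force between tin_2 and the fingers below 0.2 N) or (horizontal distance between tin_3 and mat below 0.05 m and height (world z) of tin_3 below 0.01 m and angle between tin_3's own z axis and vertical below 0.06 rad and linear speed of tin_3 below 0.02 m/s and contact force between tin_3 and the fingers below 0.2 N))), for 0.2 s.
At the end, for the whole second after the job is handed in: One tin rests released on the ledge (base within 4 mm of its floor, gap to the back board under 4 mm, turned under 0.09 rad, leaning with it within 0.06 rad, centre within 48 mm of the middle) and the tray is sunk over 10 mm. The other two stand upright within 30 mm of their start (value of joint tray above 0.01 m and ((x of tin_1 in the frame of ledge between 0.004 and 0.013 m and y of tin_1 in the frame of ledge between -0.048 and 0.048 m and z of tin_1 in the frame of ledge between -0.004 and 0.004 m and angle between the z axis of tin_1 and the z axis of ledge, either way round below 0.06 rad and angle between the x axis of tin_1 and the x axis of ledge, either way round below 0.09 rad and linear speed of each of tin_1, tin_2, tin_3 below 0.02 m/s and contact force between tin_1 and the fingers below 0.2 N and distance of each of tin_2, tin_3 from where it was at the start of the episode below 0.03 m and angle between each of tin_2, tin_3's own z axis and vertical below 0.1 rad) or (x of tin_2 in the frame of ledge between 0.004 and 0.013 m and y of tin_2 in the frame of ledge between -0.048 and 0.048 m and z of tin_2 in the frame of ledge between -0.004 and 0.004 m and angle between the z axis of tin_2 and the z axis of ledge, either way round below 0.06 rad and angle between the x axis of tin_2 and the x axis of ledge, either way round below 0.09 rad and linear speed of each of tin_2, tin_1, tin_3 below 0.02 m/s and contact force between tin_2 and the fingers below 0.2 N and distance of each of tin_1, tin_3 from where it was at the start of the episode below 0.03 m and angle between each of tin_1, tin_3's own z axis and vertical below 0.1 rad) or (x of tin_3 in the frame of ledge between 0.004 and 0.013 m and y of tin_3 in the frame of ledge between -0.048 and 0.048 m and z of tin_3 in the frame of ledge between -0.004 and 0.004 m and angle between the z axis of tin_3 and the z axis of ledge, either way round below 0.06 rad and angle between the x axis of tin_3 and the x axis of ledge, either way round below 0.09 rad and linear speed of each of tin_3, tin_1, tin_2 below 0.02 m/s and contact force between tin_3 and the fingers below 0.2 N and distance of each of tin_1, tin_2 from where it was at the start of the episode below 0.03 m and angle between each of tin_1, tin_2's own z axis and vertical below 0.1 rad))); the robot touches nothing.
It fails at once if a tin is dropped or banged onto the tray (over 60 N) (contact force between any of tin_1, tin_2, tin_3 and stand above 60 N).
It fails at once if a bystander is disturbed (moved over 40 mm) (distance of any of jar_1, jar_2, jar_3, labels, spatula, cup from where it was at the start of the episode above 0.04 m).
It also fails if it takes over 72 s, if anything falls off the work surface, if the arm or the gripper's body presses on something with over 40 N, if the wrist force passes 120 N, or if a joint passes its speed limit or range.

## Working session

There is one attempt and no reset: what is moved stays moved. The work goes in short steps, Python scripts to look and compute and a shell command to move; the robot and the scene stay as the last step left them, time stands still between calls to the robot, and variables do not carry over. Pictures are saved under pics/ and viewed, at most 10 in all, crops included, and the job is handed in when it is done.

```bash
ls; mkdir -p pics; cat > h.py <<'E'
import numpy as np, cv2, json
from bench import sensors, eyes, order, spot_in
from scipy.spatial.transform import Rotation as R
def cal(n):
    c=eyes.calibration(n); K=np.array(c["intrinsics"]);k1=c["k1"]
    if n=="wrist":
        s=sensors.sense(); T=np.eye(4);T[:3,:3]=R.from_quat(s["orientation"]).as_matrix();T[:3,3]=s["tool_pos"]
        W=T@np.array(c["tool_from_camera"])
    else: W=np.linalg.inv(np.array(c["camera_from_world"]))
    return K,k1,W
def proj(C,p):
    K,k1,W=C; q=np.linalg.inv(W)@np.append(p,1); s=q[:2]/q[2]; s=s*(1+k1*(s@s)); return (K@np.append(s,1))[:2]
def ray(C,uv):
    K,k1,W=C; d=np.linalg.solve(K,np.append(uv,1))[:2]; s=d.copy()
    for _ in range(20): s=d/(1+k1*(s@s))
    return W[:3,3],W[:3,:3]@np.append(s,1)
def atz(C,uv,z):
    o,d=ray(C,uv); return o+d*(z-o[2])/d[2]
def tri(C1,u1,C2,u2):
    A=[];b=[]
    for C,u in((C1,u1),(C2,u2)):
        o,d=ray(C,u); d=d/np.linalg.norm(d);P=np.eye(3)-np.outer(d,d);A.append(P);b.append(P@o)
    return np.linalg.lstsq(np.vstack(A),np.hstack(b),rcond=None)[0]
def save(im,n): cv2.imwrite("pics/"+n+".png",im[:,:,::-1])
E
python3 - <<'E'
from h import *
print(sensors.sense())
for n in("scene","top"):
    save(eyes.capture(n),n); C=cal(n)
    print(n,C[2][:3].round(2).tolist())
    for l in("tin_1","rack","mat","ledge","stand","tray"):
        print(l,[(np.round(d["at"]).tolist(),round(d["confidence"],2),atz(C,d["at"],0).round()[:2].tolist()) for d in spot_in(n,l)][:4])
E
```

```text
pics
{'clock': 0.0, 'joint_positions': array([ 1.09641278,  0.33284845, -0.06466874,  1.46097936,  0.02160388,
        1.34986894, -0.08849646]), 'joint_vel': array([ 0.0009419 , -0.00047625, -0.00118332, -0.00081049,  0.0005521 ,
       -0.00057028, -0.00033689]), 'joint_torque': array([ 2.12912455e-03, -6.23259330e+01,  2.58013560e-02, -3.89882755e+01,
       -6.12504291e-02,  4.01040958e-02,  1.63337154e-04]), 'tool_pos': array([ 272.66135246, -561.95122286,  221.75032021]), 'orientation': array([ 9.74594895e-01,  2.23973872e-01, -1.96565682e-04, -6.76390081e-04]), 'contact_force': array([-0.29857315,  0.25945779,  0.07693725]), 'wrist_torque': array([0.01030331, 0.01147454, 0.01961548]), 'grip_force': 0.0, 'width': 86.94541534350157}
scene [[0.15, 0.64, -0.75, 1344.7], [0.99, -0.08, 0.13, -117.55], [0.02, -0.76, -0.65, 736.24]]
tin_1 [([244.0, 192.0], 0.96, [426.0, -182.0]), ([184.0, 190.0], 0.95, [395.0, -362.0]), ([215.0, 190.0], 0.63, [403.0, -269.0])]
rack []
mat [([305.0, 218.0], 0.8, [565.0, -13.0])]
ledge [([401.0, 162.0], 0.92, [327.0, 351.0])]
stand [([397.0, 174.0], 0.83, [396.0, 313.0]), ([241.0, 192.0], 0.44, [423.0, -191.0])]
tray [([402.0, 160.0], 0.64, [320.0, 359.0])]
top [[-0.01, -0.99, 0.11, 485.95], [-1.0, 0.01, -0.01, 7.96], [0.01, -0.11, -0.99, 937.24]]
tin_1 [([450.0, 231.0], 0.98, [507.0, -298.0]), ([407.0, 224.0], 0.82, [523.0, -198.0]), ([490.0, 231.0], 0.59, [506.0, -392.0])]
rack [([432.0, 242.0], 0.66, [481.0, -255.0]), ([490.0, 233.0], 0.37, [502.0, -393.0])]
mat [([323.0, 209.0], 0.91, [561.0, -3.0])]
ledge [([189.0, 220.0], 0.62, [537.0, 306.0]), ([386.0, 119.0], 0.47, [774.0, -154.0])]
stand [([192.0, 221.0], 0.6, [534.0, 299.0])]
tray [([188.0, 220.0], 0.88, [536.0, 310.0])]
```

View pics/scene.png

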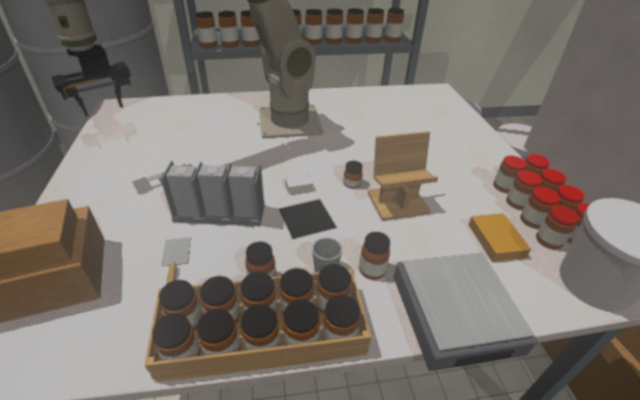

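View pics/top.png

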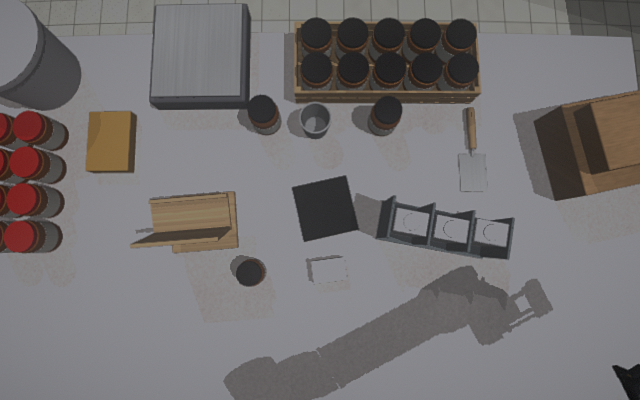

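The overview shows the rack with three tins, about (380–515, 195–260) in top. The mat is at (325,208), and the stand is at (190,220) with its back board towards the robot. Next I measure roughly and plan a wrist look.

```bash
cat >> h.py <<'E'
def go(p,yx=None,tilt=None):
    """print shift (current tool axes, fractions) and then turn so that tool y = yx(angle deg, pointing down)"""
    s=sensors.sense(); Q=R.from_quat(s["orientation"]); p=np.array(p,float)
    print("pos",s["tool_pos"].round(1),"t",round(s["clock"],2),"shift",(Q.inv().apply(p-s["tool_pos"])/100).round(3).tolist())
    if yx is not None:
        a=np.deg2rad(yx); y=np.array([np.cos(a),np.sin(a),0]); z=np.array([0,0,-1.]) if tilt is None else np.array(tilt,float)
        z/=np.linalg.norm(z); y-=z*(y@z); y/=np.linalg.norm(y)
        T=R.from_matrix(np.c_[np.cross(y,z),y,z]); w=(Q.inv()*T).as_rotvec()/(np.pi/3)
        print("turn(first or last)",w.round(3).tolist(),"shift after turn",(T.inv().apply(p-s["tool_pos"])/100).round(3).tolist())
E
python3 - <<'E'
from h import *
print(np.array(eyes.calibration("wrist")["tool_from_camera"]).round(2), eyes.calibration("wrist")["intrinsics"])
S,T=cal("scene"),cal("top")
for a,b in (((184,170),(492,233)),((214,170),(452,229)),((244,170),(411,221)),((305,218),(324,208))): print(tri(S,a,T,b).round())
for uv in((392,198),(513,217),(507,258),(379,236)): print(atz(T,uv,150).round())
for uv in((293,187),(347,177),(358,230),(304,241)): print(atz(T,uv,3).round())
go([480,-245,330],-9)
E
```

```text
[[  -0.     -0.96   -0.28   79.66]
 [   1.     -0.      0.     -0.42]
 [  -0.     -0.28    0.96 -160.77]
 [   0.      0.      0.      1.  ]] [[327.2631397    0.         314.60860478]
 [  0.         327.2631397  206.08079903]
 [  0.           0.           1.        ]]
[ 499. -327.  150.]
[ 507. -249.  149.]
[ 524. -170.  153.]
[562.  -9.  -2.]
[ 569. -136.  150.]
[ 529. -376.  150.]
[ 449. -360.  150.]
[ 495. -109.  150.]
[612.  66.   3.]
[634. -60.   3.]
[511. -83.   3.]
[487.  41.   3.]
pos [ 272.9 -562.3  222.6] t 0.7 shift [3.249, -1.95, -1.074]
turn(first or last) [0.0, 0.0, -0.919] shift after turn [3.458, 1.549, -1.074]
```

```bash
python3 -m crank '[[0,0,-0.18,0,0,-0.153],[0,0,-0.18,0,0,-0.153],[0,0,-0.18,0,0,-0.153],[0,0,-0.18,0,0,-0.153],[0,0,-0.18,0,0,-0.153],[0,0,-0.18,0,0,-0.153],[0.49,0.26,0,0,0,0],[0.49,0.26,0,0,0,0],[0.49,0.26,0,0,0,0],[0.49,0.26,0,0,0,0],[0.49,0.26,0,0,0,0],[0.49,0.26,0,0,0,0],[0.49,0.26,0,0,0,0],[0,0,0,0,0,0],[0,0,0,0,0,0]]' 87
python3 - <<'E'
from h import *
go([510,-249,330],-9)
C=cal("wrist"); im=eyes.capture("wrist"); save(im,"w1"); 
print([(np.round(d["at"]).tolist(),round(d["confidence"],2),atz(C,d["at"],150).round(1)[:2].tolist()) for d in spot_in("wrist","tin_1")])
E
```

```text
clock: 2.58
tool_pos: [506.2, -252.7, 330.5]
orientation: [0.761, 0.649, -0.0, 0.0]
contact_force: [-0.8, -0.3, -0.5]
width: 86.9
grip_force: 0.0
pos [ 506.2 -252.7  330.5] t 2.58 shift [0.043, 0.032, 0.005]
turn(first or last) [-0.0, 0.001, -0.001] shift after turn [0.043, 0.032, 0.005]
[([317.0, 181.0], 0.95, [510.5, -247.5]), ([321.0, 248.0], 0.63, [502.4, -324.6]), ([316.0, 103.0], 0.63, [521.4, -169.6])]
```

View pics/w1.png

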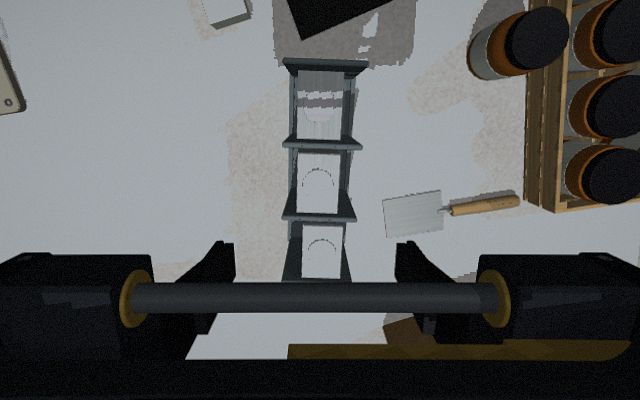

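The wrist view has the rack almost axis-aligned, with tin tops near (320,105), (318,182) and (322,250). I'll zoom in to read the corners.

```bash
python3 - <<'E'
import cv2
im=cv2.imread("pics/w1.png")[50:290,275:375]
im=cv2.transpose(im); im=cv2.resize(im,(792,330),interpolation=cv2.INTER_CUBIC); cv2.imwrite("pics/w1c.png",im)
E
```

```text
(no output)
```

View pics/w1c.png

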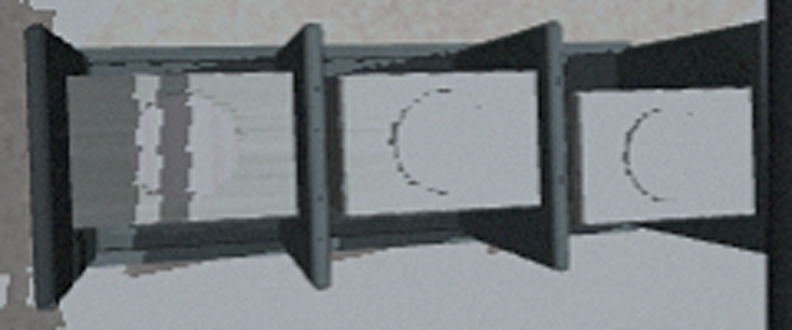

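```bash
python3 - <<'E'
from h import *
C=cal("wrist")
f=lambda x,y,z=150: atz(C,(275+y/3.3-.35,50+x/3.3-.35),z)[:2]
m=[]
for a,b in(((36,26),(46,307)),((314,25),(323,288)),((555,22),(563,268))):
    A,B=f(*a),f(*b); d=B-A; m.append((A+B)/2); print(A.round(1),B.round(1),np.linalg.norm(d).round(1),np.rad2deg(np.arctan2(d[1],d[0])).round(1))
d=m[2]-m[0]; print(np.array(m).round(1).tolist(),np.linalg.norm(d),np.rad2deg(np.arctan2(d[1],d[0]))+90)
for a in((295,72),(298,216),(342,75),(345,216),(538,72),(541,206),(580,92),(583,224),(752,88),(754,214)): print(a,f(*a).round(1))
E
```

```text
[ 495.9 -127.2] [ 576. -143.] 81.7 -11.1
[ 480.5 -205.3] [ 561.2 -221.2] 82.2 -11.2
[ 464.6 -283.1] [ 545.2 -299. ] 82.1 -11.2
[[535.9, -135.1], [520.9, -213.3], [504.9, -291.1]] 159.00768492485628 -11.25971123770853
(295, 72) [ 496.  -201.9]
(298, 216) [ 540. -210.]
(342, 75) [ 494.4 -216.4]
(345, 216) [ 538.  -224.4]
(538, 72) [ 482.1 -279.9]
(541, 206) [ 525.8 -288.1]
(580, 92) [ 486.1 -295.6]
(583, 224) [ 529.7 -303.7]
(752, 88) [ 473.8 -358.7]
(754, 214) [ 517.5 -366.6]
```

```bash
python3 - <<'E'
from h import *
go([510.1,-252.2,110],-10.8)
E
```

```text
pos [ 505.7 -253.7  330.6] t 2.67 shift [0.023, 0.041, 2.205]
turn(first or last) [-0.0, 0.001, 0.027] shift after turn [0.023, 0.04, 2.206]
```

```bash
python3 -m crank '[[0.02,0.04,0.5,0,0,0.028],[0,0,0.5,0,0,0],[0,0,0.5,0,0,0],[0,0,0.4,0,0,0],[0,0,0.2,0,0,0],[0,0,0.1,0,0,0],[0,0,0,0,0,0],[0,0,0,0,0,0]]' 87
python3 - <<'E'
from h import *
C=cal("wrist"); save(eyes.capture("wrist"),"w2"); go([510.1,-252.2,110],-10.8); print(sensors.sense()["contact_force"])
E
```

```text
clock: 3.68
tool_pos: [511.3, -251.3, 111.7]
orientation: [0.77, 0.638, 0.0, 0.001]
contact_force: [-0.5, 0.9, -0.3]
width: 86.9
grip_force: 0.0
pos [ 511.3 -251.2  111.7] t 3.73 shift [-0.012, -0.01, 0.017]
turn(first or last) [0.002, 0.001, 0.001] shift after turn [-0.012, -0.01, 0.017]
[ 0.27228608  0.37596225 -0.83823015]
```

View pics/w2.png

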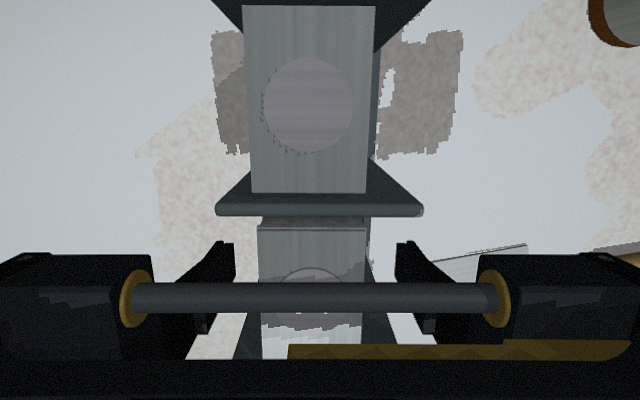

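The tin top (258–370 across, from row 225 down) sits between the fingers at columns 235 and 398, well centred. I'll close and lift.

```bash
python3 -m crank '[[0,0,0,0,0,0],[0,0,0,0,0,0],[0,0,0,0,0,0],[0,0,0,0,0,0],[0,0,0,0,0,0],[0,0,0,0,0,0]]' 0 35
python3 -m crank '[[0,0,-0.05,0,0,0],[0,0,-0.05,0,0,0],[0,0,0,0,0,0],[0,0,0,0,0,0],[0,0,0,0,0,0],[0,0,0,0,0,0]]'
python3 -m crank '[[0,0,0,0,0,0]]';python3 -m crank '[[0,0,0,0,0,0]]'
```

```text
clock: 4.47
tool_pos: [510.7, -250.8, 110.5]
orientation: [0.77, 0.638, -0.0, -0.0]
contact_force: [-1.1, 0.4, -0.9]
width: 43.5
grip_force: 34.9
clock: 5.22
tool_pos: [510.7, -250.8, 120.4]
orientation: [0.77, 0.638, -0.0, -0.0]
contact_force: [0.6, -0.9, -3.3]
width: 43.8
grip_force: 34.9
clock: 5.35
tool_pos: [510.7, -250.8, 120.5]
orientation: [0.77, 0.638, -0.0, -0.0]
contact_force: [-0.7, 0.9, -2.4]
width: 43.8
grip_force: 34.9
clock: 5.48
tool_pos: [510.8, -250.8, 120.5]
orientation: [0.77, 0.638, 0.0, 0.0]
contact_force: [0.4, -0.5, -2.4]
width: 43.6
grip_force: 34.9
```

```bash
python3 -m crank '[[0,0,0.06,0,0,0],[0,0,0.04,0,0,0],[0,0,0,0,0,0],[0,0,0,0,0,0]]'
python3 -m crank '[[0,0,0,0,0,0],[0,0,0,0,0,0],[0,0,0,0,0,0],[0,0,0,0,0,0],[0,0,-0.2,0,0,0],[0,0,-0.4,0,0,0],[-0.4,0.03,0,0,0,0],[-0.4,0.03,0,0,0,0],[0,0,0.4,0,0,0],[0,0,0.2,0,0,0],[0,0,0,0,0,0]]' 87
python3 -m crank '[[0,0,0,0,0,0],[0,0,0,0,0,0],[0,0,0,0,0,0],[0,0,0,0,0,0],[0,0,0,0,0,0],[0,0,0,0,0,0]]' 0 35
python3 -m crank '[[0,0,-0.05,0,0,0],[0,0,-0.05,0,0,0],[0,0,0,0,0,0],[0,0,0,0,0,0],[0,0,0,0,0,0],[0,0,0,0,0,0]]'
python3 -m crank '[[0,0,0,0,0,0]]';python3 -m crank '[[0,0,0,0,0,0]]'
```

```text
clock: 5.98
tool_pos: [510.6, -250.8, 110.4]
orientation: [0.77, 0.638, -0.0, -0.0]
contact_force: [0.5, -0.0, -1.0]
width: 43.8
grip_force: 35.0
clock: 7.35
tool_pos: [501.2, -329.3, 109.2]
orientation: [0.77, 0.638, -0.0, -0.001]
contact_force: [0.7, -0.4, 0.7]
width: 86.8
grip_force: 0.0
clock: 8.1
tool_pos: [501.8, -330.6, 110.7]
orientation: [0.77, 0.638, -0.0, 0.0]
contact_force: [0.4, -0.3, 1.2]
width: 43.7
grip_force: 35.0
clock: 8.85
tool_pos: [501.7, -330.5, 120.4]
orientation: [0.77, 0.638, -0.0, -0.0]
contact_force: [-0.2, 0.1, -2.8]
width: 43.7
grip_force: 35.0
clock: 8.98
tool_pos: [501.8, -330.5, 120.5]
orientation: [0.77, 0.638, -0.0, -0.0]
contact_force: [0.3, -0.3, -2.5]
width: 43.8
grip_force: 35.0
clock: 9.1
tool_pos: [501.8, -330.5, 120.5]
orientation: [0.77, 0.638, -0.0, 0.0]
contact_force: [0.1, 0.5, -2.7]
width: 43.9
grip_force: 35.0
```

```bash
python3 -m crank '[[0,0,0.06,0,0,0],[0,0,0.04,0,0,0],[0,0,0,0,0,0],[0,0,0,0,0,0]]'
python3 -m crank '[[0,0,0,0,0,0],[0,0,0,0,0,0],[0,0,0,0,0,0],[0,0,0,0,0,0],[0,0,-0.2,0,0,0],[0,0,-0.4,0,0,0],[0.52,-0.02,0,0,0,0],[0.52,-0.03,0,0,0,0],[0.52,-0.02,0,0,0,0],[0,0,0.4,0,0,0],[0,0,0.2,0,0,0],[0,0,0,0,0,0]]' 87
python3 -m crank '[[0,0,0,0,0,0],[0,0,0,0,0,0],[0,0,0,0,0,0],[0,0,0,0,0,0],[0,0,0,0,0,0],[0,0,0,0,0,0]]' 0 35
python3 -m crank '[[0,0,-0.05,0,0,0],[0,0,-0.05,0,0,0],[0,0,0,0,0,0],[0,0,0,0,0,0],[0,0,0,0,0,0],[0,0,0,0,0,0]]'
python3 -m crank '[[0,0,0,0,0,0]]';python3 -m crank '[[0,0,0,0,0,0]]'
```

```text
clock: 9.6
tool_pos: [501.8, -330.5, 110.6]
orientation: [0.77, 0.638, -0.0, 0.0]
contact_force: [-1.1, 0.6, 0.8]
width: 43.8
grip_force: 35.0
clock: 11.1
tool_pos: [523.4, -175.8, 110.6]
orientation: [0.77, 0.638, -0.0, -0.001]
contact_force: [0.1, -0.2, 0.2]
width: 87.0
grip_force: 0.0
clock: 11.85
tool_pos: [523.8, -175.9, 110.6]
orientation: [0.77, 0.638, -0.0, -0.0]
contact_force: [-1.5, 0.4, 1.4]
width: 43.8
grip_force: 35.0
clock: 12.6
tool_pos: [523.8, -175.9, 120.4]
orientation: [0.77, 0.638, -0.0, -0.0]
contact_force: [0.1, 0.6, -5.0]
width: 43.8
grip_force: 35.0
clock: 12.72
tool_pos: [523.9, -175.9, 120.5]
orientation: [0.77, 0.638, -0.0, -0.0]
contact_force: [-0.3, -0.4, -5.4]
width: 43.9
grip_force: 35.0
clock: 12.85
tool_pos: [523.9, -175.9, 120.6]
orientation: [0.77, 0.638, 0.0, 0.0]
contact_force: [0.2, -0.8, -5.3]
width: 43.7
grip_force: 35.0
```

The third (north) tin weighs 5.3 N against about 2.5 N for the others, so it is the full one. Next is the mat.

```bash
python3 -m crank '[[0,0,-0.3,0,0,0],[0,0,-0.45,0,0,0],[0,0,-0.45,0,0,0],[0,0,-0.3,0,0,0],[0.25,0.01,0,0,0,0],[0.4,0.01,0,0,0,0],[0.45,0.01,0,0,0,0],[0.4,0.01,0,0,0,0],[0.22,0.01,0,0,0,0],[0,0,0,0,0,0],[0,0,0.4,0,0,0],[0,0,0.45,0,0,0],[0,0,0.4,0,0,0],[0,0,0.2,0,0,0],[0,0,0.1,0,0,0],[0,0,0,0,0,0],[0,0,0,0,0,0]]'
python3 - <<'E'
from h import *
go([561,-8,103.6]);print(sensors.sense()["joint_positions"].round(2))
C=cal("scene");save(eyes.capture("scene")[130:270,200:480],"s2"); print(sensors.sense()["tool_pos"])
E
```

```text
clock: 14.98
tool_pos: [561.5, -8.0, 116.7]
orientation: [0.77, 0.638, 0.001, 0.001]
contact_force: [-1.1, 0.2, -6.1]
width: 43.6
grip_force: 35.0
pos [561.5  -8.  116.7] t 14.97 shift [-0.001, -0.005, 0.131]
[ 0.43  0.33 -0.58  1.74  0.2   1.13 -0.41]
[561.54321074  -7.97574691 116.71610455]
```

```bash
python3 -m crank '[[0,0,0.06,0,0,0],[0,0,0.04,0,0,0],[0,0,0.02,0,0,0],[0,0,0.005,0,0,0],[0,0,0,0,0,0]]'
python3 -m crank '[[0,0,0.005,0,0,0],[0,0,0,0,0,0]]'
```

```text
clock: 15.65
tool_pos: [560.7, -7.9, 103.6]
orientation: [0.77, 0.638, -0.0, 0.0]
contact_force: [-5.0, -1.0, 4.8]
width: 43.8
grip_force: 35.0
clock: 15.9
tool_pos: [560.7, -7.9, 103.6]
orientation: [0.77, 0.638, -0.0, 0.0]
contact_force: [-6.5, -1.2, 9.9]
width: 43.9
grip_force: 35.0
```

```bash
python3 -m crank '[[0,0,0,0,0,0],[0,0,0,0,0,0],[0,0,0,0,0,0],[0,0,0,0,0,0],[0,0,0,0,0,0],[0,0,-0.3,0,0,0],[0,0,-0.5,0,0,0],[0.2,0,-0.5,0,0,0],[0.45,0,-0.4,0,0,0],[0.5,0,-0.4,0,0,0],[0.5,0,-0.17,0,0,0],[0.45,0,0,0,0,0],[0,0,0,0,0,0],[0,0,0,0,0,0]]' 87
cat > look.py <<'E'
from h import *
import sys,pickle
n=sys.argv[1]; C=cal("wrist"); im=eyes.capture("wrist"); save(im,n); pickle.dump(C,open(n+".pkl","wb"))
print(sensors.sense()["tool_pos"].round(1))
for l in("tin_1","ledge","mat"): print(l,[(np.round(d["at"]).tolist(),round(d["confidence"],2)) for d in spot_in("wrist",l)])
E
python3 look.py v1
```

```text
clock: 17.65
tool_pos: [599.7, 196.9, 328.3]
orientation: [0.77, 0.638, -0.0, 0.0]
contact_force: [-1.0, -0.0, -0.7]
width: 87.1
grip_force: 0.0
[599.9 196.1 328.4]
tin_1 [([310.0, 326.0], 0.94)]
ledge [([220.0, 123.0], 0.92)]
mat [([318.0, 267.0], 0.81)]
```

View pics/v1.png

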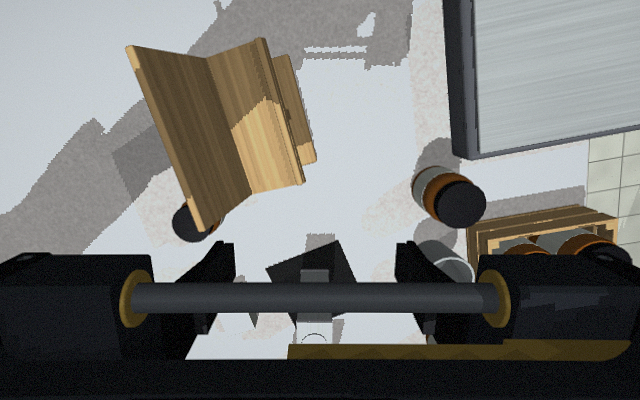

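```bash
python3 -m crank '[[0.2,-0.4,0,0,0,0],[0.2,-0.4,0,0,0,0],[0,0,0,0,0,0],[0,0,0,0,0,0]]'
python3 look.py v2; python3 - <<'E'
import cv2,numpy as np
a=cv2.imread("pics/v1.png")[30:250,115:325]; b=cv2.imread("pics/v2.png")[40:300,150:400]
f=1.9
a=cv2.resize(a,None,fx=f,fy=f,interpolation=cv2.INTER_CUBIC); b=cv2.resize(b,(400,416),interpolation=cv2.INTER_CUBIC)
b=cv2.copyMakeBorder(b,0,max(0,a.shape[0]-416),0,0,cv2.BORDER_CONSTANT);a=cv2.copyMakeBorder(a,0,b.shape[0]-a.shape[0],0,0,cv2.BORDER_CONSTANT)
cv2.imwrite("pics/ab.png",np.hstack([a,b])); print(a.shape,b.shape)
E
```

```text
clock: 18.35
tool_pos: [529.0, 250.4, 328.8]
orientation: [0.77, 0.637, 0.0, 0.001]
contact_force: [0.6, -0.1, 0.3]
width: 87.0
grip_force: 0.0
[529.3 250.1 328.5]
tin_1 [([364.0, 328.0], 0.82)]
ledge [([300.0, 161.0], 0.77), ([364.0, 328.0], 0.44)]
mat [([383.0, 316.0], 0.73)]
(418, 399, 3) (418, 400, 3)
```

View pics/ab.png

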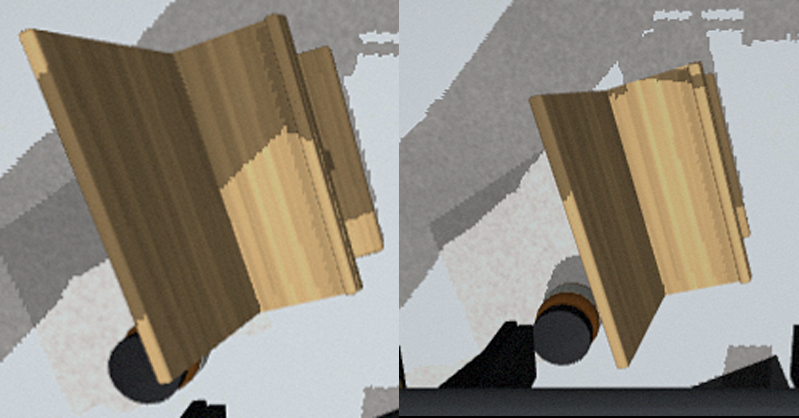

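```bash
cat > fit.py <<'E'
from h import *
import pickle
from scipy.optimize import least_squares
C1,C2=[pickle.load(open(n+".pkl","rb")) for n in("v1","v2")]
M={'sA':(30,-80,0),'sB':(30,80,0),'bA':(30,-80,115),'bB':(30,80,115),'iA':(-30,-80,8),'iB':(-30,80,8),'oA':(-38,-80,8),'oB':(-38,80,8)}
P1=dict(sA=(175,52),sB=(260,311),bA=(37,30),bB=(170,380),iA=(263,18),iB=(349,292),oA=(281,15),oB=(361,290))
P2=dict(sA=(210,92),sB=(264,294),bA=(142,96),bB=(229,366),iA=(289,66),iB=(341,283),oA=(302,63),oB=(350,281))
ob=[(C1,k,np.array(v)/1.9+(115,30)-.25) for k,v in P1.items()]+[(C2,k,np.array(v)/1.6+(150,40)-.2) for k,v in P2.items()]
def Rm(yaw,t):
    h=np.array([np.cos(yaw),np.sin(yaw),0]); x=h*np.cos(t)-np.array([0,0,np.sin(t)]); z=h*np.sin(t)+np.array([0,0,np.cos(t)])
    return np.c_[x,np.cross(z,x),z]
def res(q): return np.concatenate([proj(C,q[:3]+Rm(q[3],q[4])@np.array(M[k]))-u for C,k,u in ob])
for fix in(0,1):
    f=(lambda q:res(np.r_[q[:2],105,q[2],np.deg2rad(12)])) if fix else res
    r=least_squares(f,[530,300,np.pi] if fix else [530,300,105,np.pi,.2],loss="soft_l1")
    q=r.x; print(q[:-1 if not fix else 2].round(1),np.rad2deg(q[2:] if fix else q[3:]).round(2)); print(f(q).reshape(-1,2).round(1).tolist())
d=[tri(C1,ob[i][2],C2,ob[i+8][2]).round(1).tolist() for i in range(8)];print(d)
# tin on mat in v1 and v2 (net points, top z~143)
print(atz(C1,(310,326),143).round(1),atz(C2,(364,328),143).round(1))
E
python3 fit.py
```

```text
[544.7 271.4  99.    3.2] [184.23  12.44]
[[1.7, 0.9], [2.0, -0.1], [-0.3, -0.2], [1.9, 0.3], [0.9, 0.5], [-1.9, 2.1], [-1.6, -0.5], [-1.9, 1.8], [-0.1, -1.4], [2.1, -0.6], [0.3, -0.7], [-0.1, -0.2], [-0.6, -0.4], [-0.5, 0.5], [-1.6, -0.7], [0.4, 0.6]]
[545.  271.2] [544.06]
[[0.3, 0.0], [1.1, 1.2], [-3.2, -2.2], [0.6, 2.6], [0.6, -0.6], [-2.0, 3.4], [-1.8, -1.5], [-1.9, 3.1], [-0.2, -1.6], [2.2, 1.1], [0.1, -1.3], [0.4, 2.8], [0.3, -0.7], [0.3, 2.2], [-0.6, -1.0], [1.4, 2.3]]
[[510.8, 347.5, 104.2], [518.8, 189.5, 92.8], [484.5, 347.0, 204.0], [497.6, 190.1, 210.7], [566.5, 352.2, 120.7], [579.8, 194.1, 110.3], [575.7, 352.8, 115.7], [587.1, 193.2, 106.9]]
[561.6  22.9 143. ] [556.   60.7 143. ]
```

```bash
python3 - <<'E'
from h import *
go([560.9,-6.9,210],79.2);print(sensors.sense()["joint_positions"].round(2))
E
```

```text
pos [529.2 250.5 328.3] t 18.55 shift [-2.468, 0.795, 1.183]
turn(first or last) [-0.0, -0.0, -1.5] shift after turn [-0.794, -2.469, 1.183]
[ 0.06  0.29 -0.73  1.36  0.19  1.56 -0.84]
```

```bash
python3 -m crank '[[-0.49,0.16,0,0,0,0],[-0.49,0.16,0,0,0,0],[-0.49,0.16,0,0,0,0],[-0.49,0.16,0,0,0,0],[-0.49,0.16,0,0,0,0],[0,0,0.1,0,0,-0.15],[0,0,0.1,0,0,-0.15],[0,0,0.1,0,0,-0.15],[0,0,0.1,0,0,-0.15],[0,0,0.1,0,0,-0.15],[0,0,0.1,0,0,-0.15],[0,0,0.1,0,0,-0.15],[0,0,0.1,0,0,-0.15],[0,0,0.1,0,0,-0.15],[0,0,0.1,0,0,-0.15],[0,0,0,0,0,0],[0,0,0,0,0,0]]'
python3 - <<'E'
from h import *
go([560.9,-6.9,98],79.2);print(sensors.sense()["joint_positions"].round(2))
save(eyes.capture("wrist"),"w5")
E
```

```text
clock: 20.68
tool_pos: [561.7, -4.4, 228.9]
orientation: [0.095, 0.995, 0.0, 0.0]
contact_force: [-0.2, 0.1, 0.0]
width: 87.2
grip_force: 0.0
pos [561.7  -4.4 228.9] t 20.68 shift [0.004, -0.027, 1.309]
turn(first or last) [0.0, 0.0, -0.002] shift after turn [0.003, -0.026, 1.309]
[ 0.57  0.27 -0.76  1.59  0.19  1.35  1.16]
```

View pics/w5.png

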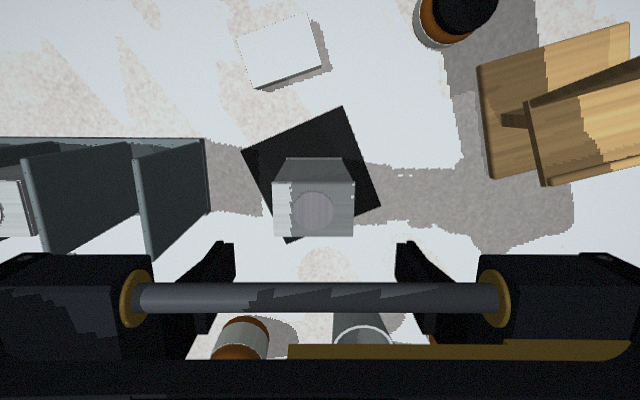

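The tin stands on the mat with its top face at (273–355, 181–237) and centre (314,209). I'll check that numerically against the grasp target.

```bash
python3 - <<'E'
from h import *
C=cal("wrist")
p=[atz(C,u,143)[:2] for u in((273,181),(354.5,181),(355,237),(273,237))]; print(np.round(p,1).tolist(),np.mean(p,0)); go([*np.mean(p,0),98])
E
```

```text
[[532.3, -30.0], [544.1, 31.5], [589.9, 24.7], [577.3, -40.4]] [560.89230992  -3.56975703]
pos [561.8  -4.3 229.1] t 20.73 shift [0.011, 0.005, 1.311]
```

```bash
python3 -m crank '[[0.01,-0.01,0.4,0,0,0],[0,0,0.4,0,0,0],[0,0,0.3,0,0,0],[0,0,0.15,0,0,0],[0,0,0.06,0,0,0],[0,0,0,0,0,0],[0,0,0,0,0,0]]'
python3 -m crank '[[0,0,0,0,0,0],[0,0,0,0,0,0],[0,0,0,0,0,0],[0,0,0,0,0,0],[0,0,0,0,0,0]]' 0 50
python3 -m crank '[[0,0,-0.2,0,0,0],[0,0,-0.4,0,0,0],[0,0,-0.5,0,0,0],[0,0,-0.4,0,0,0],[0,0,-0.3,0,0,0],[0,0,0,0,0,0],[0,0,0,0,0,0]]'
python3 - <<'E'
from h import *
q=[545,271.3,105];yaw=np.deg2rad(184.1);t=np.deg2rad(12)
h=np.array([np.cos(yaw),np.sin(yaw),0]);x=h*np.cos(t)-np.array([0,0,np.sin(t)]);z=h*np.sin(t)+np.array([0,0,np.cos(t)])
pre=np.array(q)+2*x+(95+45)*z
print(x,z,pre); go(pre,94.1,-z)
E
```

```text
clock: 21.6
tool_pos: [561.0, -4.9, 98.7]
orientation: [0.094, 0.996, -0.0, 0.001]
contact_force: [-1.1, 0.3, 0.5]
width: 87.2
grip_force: 0.0
clock: 22.22
tool_pos: [560.4, -5.0, 97.7]
orientation: [0.093, 0.996, -0.0, 0.0]
contact_force: [-0.2, -0.4, 1.0]
width: 63.6
grip_force: 50.0
clock: 23.1
tool_pos: [559.6, -4.9, 276.3]
orientation: [0.093, 0.996, -0.0, -0.001]
contact_force: [0.6, -0.5, -5.6]
width: 64.0
grip_force: 50.0
[-0.97564431 -0.06993505 -0.20791169] [-0.2073796  -0.01486515  0.9781476 ] [514.01556743 269.07900826 241.52484072]
pos [559.6  -4.9 276.3] t 23.1 shift [0.956, 2.608, 0.348]
turn(first or last) [-0.026, -0.201, -0.246] shift after turn [0.325, 2.766, 0.286]
```

```bash
python3 -m crank '[[0,0,0,-0.005,-0.034,-0.041],[0,0,0,-0.005,-0.034,-0.041],[0,0,0,-0.004,-0.033,-0.041],[0,0,0,-0.004,-0.033,-0.041],[0,0,0,-0.004,-0.033,-0.041],[0,0,0,-0.004,-0.033,-0.041],[0,0.3,-0.05,0,0,0],[0,0.45,-0.05,0,0,0],[0,0.5,0,0,0,0],[0,0.5,0,0,0,0],[0,0.5,0,0,0,0],[0,0.35,0,0,0,0],[0,0.17,0,0,0,0],[0,0,0,0,0,0],[0,0,0,0,0,0]]'
cat > rel.py <<'E'
from h import *
import sys
q=np.array([545,271.3,105]);yaw=np.deg2rad(184.1);t=np.deg2rad(12)
h=np.array([np.cos(yaw),np.sin(yaw),0]);x=h*np.cos(t)-np.array([0,0,np.sin(t)]);z=h*np.sin(t)+np.array([0,0,np.cos(t)])
L=np.c_[x,np.cross(z,x),z]; s=sensors.sense()
print("tcp in ledge",(L.T@(s["tool_pos"]-q)).round(1),"base z",((L.T@(s["tool_pos"]-q))[2]-94.7).round(1),"force in ledge",(L.T@s["contact_force"]).round(1),"w",s["width"].round(1),"t",s["clock"])
p=[float(a) for a in sys.argv[1:4]]
if p: go(q+L@(np.array(p)+[0,0,94.7]),94.1,-z)
E
python3 rel.py 2 0 45
python3 - <<'E'
from h import *
C=cal("scene");im=eyes.capture("scene")[80:260,330:520];T=eyes.capture("top")[150:290,90:290]
save(np.hstack([cv2.resize(im,(400,380),interpolation=2),cv2.resize(T,(400,280),interpolation=2)[:380] if 0 else cv2.copyMakeBorder(cv2.resize(T,(400,280),interpolation=2),0,100,0,0,0)]),"s6")
E
```

```text
clock: 24.98
tool_pos: [538.4, 270.0, 286.1]
orientation: [-0.035, 0.994, 0.003, 0.104]
contact_force: [0.5, -0.6, -6.9]
width: 63.9
grip_force: 50.0Traceback (most recent call last):
  File "rel.py", line 6, in <module>
    print("tcp in ledge",(L.T@(s["tool_pos"]-q)).round(1),"base z",((L.T@(s["tool_pos"]-q))[2]-94.7).round(1),"force in ledge",(L.T@s["contact_force"]).round(1),"w",s["width"].round(1),"t",s["clock"])
                                                                                                                                                                     ^^^^^^^^^^^^^^^^
AttributeError: 'float' object has no attribute 'round'
```

View pics/s6.png

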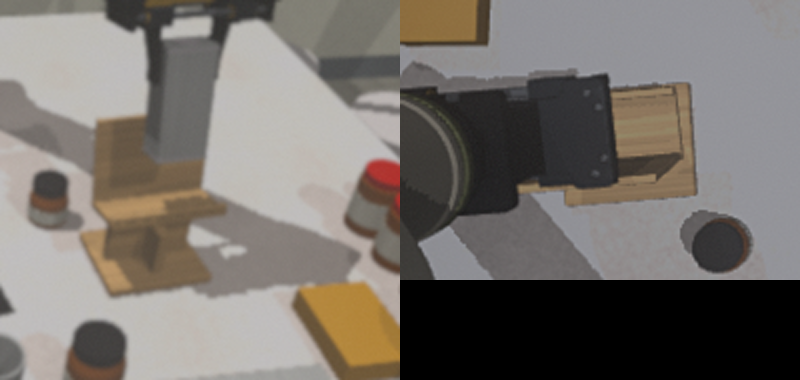

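```bash
sed -i 's/s\["width"\].round(1)/round(s["width"],1)/' rel.py; python3 rel.py 2 0 45
python3 - <<'E'
import sys; sys.argv=["x"]
exec(open("rel.py").read())
for n,of,sc in(("scene",(330,80),2.105),("top",(90,150),2.0)):
    C=cal(n)
    for k in((30,-80,115),(30,80,115),(-38,-80,8),(-38,80,8)):
        u=proj(C,q+L@np.array(k)); print(n,k,u.round(1),((u-of)*sc).round())
C=cal("scene")
o=s["tool_pos"]-L[:,2]*94.7
for k in((-22,-32,0),(-22,32,0),(-22,-32,140),(-22,32,140)): print("tin",k,((proj(C,o+L@np.array(k))-(330,80))*2.105).round())
E
```

```text
tcp in ledge [-31.5   1.1 179.1] base z 84.4 force in ledge [ 1.2 -0.2 -5.9] w 63.5 t 25.075
pos [538.7 269.8 286.7] t 25.07 shift [0.336, 0.011, 0.394]
turn(first or last) [-0.001, 0.001, -0.002] shift after turn [0.335, 0.011, 0.394]
tcp in ledge [-31.5   1.1 179.1] base z 84.4 force in ledge [ 1.2 -0.2 -5.9] w 63.5 t 25.075
scene (30, -80, 115) [430.6 131.5] [212. 108.]
scene (30, 80, 115) [376.  136.9] [ 97. 120.]
scene (-38, -80, 8) [437.9 176.6] [227. 203.]
scene (-38, 80, 8) [383.1 183.6] [112. 218.]
top (30, -80, 115) [128.9 242.2] [ 78. 184.]
top (30, 80, 115) [217.5 235.4] [255. 171.]
top (-38, -80, 8) [148.1 198.3] [116.  97.]
top (-38, 80, 8) [226.2 192.2] [272.  84.]
tin (-22, -32, 0) [205. 157.]
tin (-22, 32, 0) [157. 162.]
tin (-22, -32, 140) [219.  43.]
tin (-22, 32, 140) [167.  47.]
```

```bash
python3 -m crank '[[0.1,0,0,0,0,0],[0.15,0,0,0,0,0],[0.065,0,0,0,0,0],[0,0,0.15,0,0,0],[0,0,0.25,0,0,0],[0,0,0.2,0,0,0],[0,0,0.1,0,0,0],[0,0,0,0,0,0],[0,0,0,0,0,0]]'
python3 rel.py 0 0 0
python3 - <<'E'
from h import *
save(cv2.resize(np.hstack([eyes.capture("scene")[100:220,350:460]]),(550,600),interpolation=2),"s7")
E
```

```text
clock: 26.2
tool_pos: [522.6, 270.5, 213.0]
orientation: [-0.036, 0.994, 0.004, 0.106]
contact_force: [-0.5, -0.2, -5.3]
width: 63.7
grip_force: 50.0
tcp in ledge [ -0.5  -0.8 110.3] base z 15.6 force in ledge [ 1.6  0.1 -5.1] w 63.7 t 26.2
pos [522.6 270.5 213. ] t 26.2 shift [0.006, -0.008, 0.156]
turn(first or last) [0.0, 0.002, 0.0] shift after turn [0.005, -0.008, 0.156]
```

View pics/s7.png

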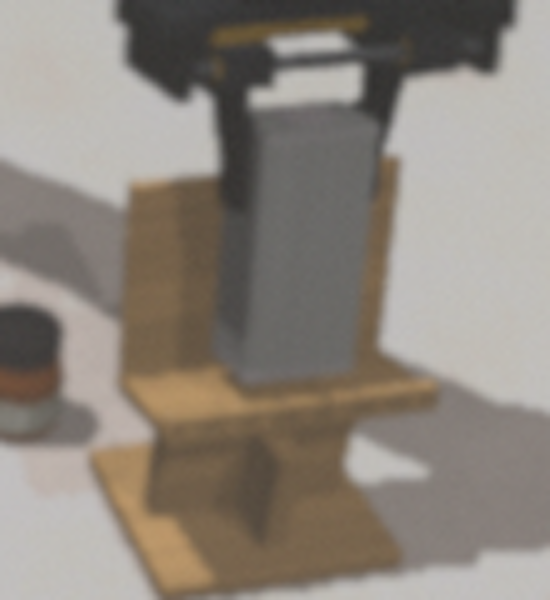

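The tin hovers just above the ledge, its base at rows ~380 between lip and board. I'll lower it by feel.

```bash
python3 -m crank '[[0,0,0.05,0,0,0],[0,0,0.04,0,0,0],[0,0,0.02,0,0,0],[0,0,0,0,0,0]]'; python3 rel.py|head -1
python3 -m crank '[[0,0,0.02,0,0,0],[0,0,0.02,0,0,0],[0,0,0,0,0,0]]'|sed -n 4p; python3 rel.py
python3 -m crank '[[0,0,0.02,0,0,0],[0,0,0,0,0,0]]'|sed -n 4p; python3 rel.py
```

```text
clock: 26.75
tool_pos: [524.6, 270.2, 201.3]
orientation: [-0.036, 0.994, 0.004, 0.105]
contact_force: [-0.1, -0.1, -5.5]
width: 63.6
grip_force: 50.0
tcp in ledge [-0.  -0.3 98.4] base z 3.7 force in ledge [ 1.3  0.1 -5.4] w 63.6 t 26.75
contact_force: [-1.0, 0.1, -2.4]
tcp in ledge [-0.2 -0.5 94.7] base z 0.0 force in ledge [ 1.5 -0.2 -2.1] w 63.8 t 27.125
contact_force: [-0.7, -0.6, -2.5]
tcp in ledge [-0.3 -0.4 92.7] base z -2.0 force in ledge [ 1.2  0.6 -2.3] w 63.9 t 27.375
```

```bash
python3 -m crank '[[0.03,0,0,0,0,0],[0.02,0,0,0,0,0],[0,0,0,0,0,0]]'|sed -n 4p; python3 rel.py
python3 -m crank '[[0.015,0,0,0,0,0],[0,0,0,0,0,0]]'|sed -n 4p; python3 rel.py
python3 -m crank '[[0.01,0,0,0,0,0],[0,0,0,0,0,0]]'|sed -n 4p; python3 rel.py
```

```text
contact_force: [-0.4, 1.0, -1.7]
tcp in ledge [ 4.9 -0.6 92.8] base z -1.9 force in ledge [ 0.7 -1.  -1.6] w 64.0 t 27.75
contact_force: [0.3, 0.2, -2.9]
tcp in ledge [ 6.4 -0.4 92.7] base z -2.0 force in ledge [ 0.3 -0.2 -2.9] w 63.6 t 28.0
contact_force: [0.9, -0.6, -3.0]
tcp in ledge [ 7.4 -0.4 92.6] base z -2.1 force in ledge [-0.2  0.6 -3.1] w 63.5 t 28.25
```

```bash
for i in 1; do python3 -m crank '[[0.01,0,0,0,0,0],[0,0,0,0,0,0]]'|sed -n 4p; python3 rel.py
python3 -m crank '[[0.01,0,0,0,0,0],[0,0,0,0,0,0]]'|sed -n 4p; python3 rel.py; done
python3 -m crank '[[0.01,0,0,0,0,0],[0,0,0,0,0,0]]'|sed -n 4p; python3 rel.py
```

```text
contact_force: [0.3, 0.4, -1.8]
tcp in ledge [ 8.5 -0.4 92.6] base z -2.1 force in ledge [ 0.  -0.3 -1.8] w 63.5 t 28.5
contact_force: [1.0, -1.2, -2.1]
tcp in ledge [ 9.4 -0.4 92.6] base z -2.1 force in ledge [-0.5  1.2 -2.3] w 63.6 t 28.75
contact_force: [4.6, 1.2, -0.3]
tcp in ledge [ 9.6 -0.4 93. ] base z -1.7 force in ledge [-4.5 -0.9 -1.3] w 64.0 t 29.0
```

The broad face now touches the back board. Next I follow the tray down to its stop.

```bash
python3 -m crank '[[0,0,0.03,0,0,0],[0,0,0.03,0,0,0],[0,0,0,0,0,0]]'|sed -n 4p; python3 rel.py
python3 -m crank '[[0,0,0.02,0,0,0],[0,0,0,0,0,0]]'|sed -n 4p; python3 rel.py
python3 -m crank '[[0,0,0.015,0,0,0],[0,0,0,0,0,0]]'|sed -n 4p; python3 rel.py
```

```text
contact_force: [6.3, 1.6, -0.3]
tcp in ledge [ 9.6 -0.4 86.6] base z -8.1 force in ledge [-6.2 -1.1 -1.6] w 63.7 t 29.375
contact_force: [5.4, 1.6, 0.7]
tcp in ledge [ 9.6 -0.4 84.7] base z -10.0 force in ledge [-5.6 -1.2 -0.4] w 63.9 t 29.625
contact_force: [5.6, 0.7, -0.5]
tcp in ledge [ 9.6 -0.4 83.3] base z -11.4 force in ledge [-5.4 -0.3 -1.6] w 63.3 t 29.875
```

```bash
python3 -m crank '[[0,0,0.01,0,0,0],[0,0,0,0,0,0]]'|sed -n 4p; python3 rel.py
python3 -m crank '[[0,0,0.01,0,0,0],[0,0,0,0,0,0]]'|sed -n 4p; python3 rel.py
python3 -m crank '[[0,0,0.005,0,0,0],[0,0,0,0,0,0]]'|sed -n 4p; python3 rel.py
```

```text
contact_force: [0.1, -2.7, 9.7]
tcp in ledge [ 9.5 -0.4 83.1] base z -11.6 force in ledge [-1.9  2.7  9.5] w 63.5 t 30.125
contact_force: [-5.1, -5.2, 19.4]
tcp in ledge [ 9.4 -0.5 83. ] base z -11.7 force in ledge [ 1.3  4.8 20.1] w 63.8 t 30.375
contact_force: [-8.0, -7.6, 24.9]
tcp in ledge [ 9.4 -0.6 83. ] base z -11.7 force in ledge [ 3.2  7.  26.2] w 63.5 t 30.625
```

```bash
python3 -m crank '[[0,0,-0.02,0,0,0],[0.005,0,0,0,0,0],[0,0,0,0,0,0]]'|sed -n 4p; python3 rel.py
python3 -m crank '[[0,0,0,0,0,0],[0,0,0,0,0,0],[0,0,0,0,0,0],[0,0,0,0,0,0],[0,0,0,0,0,0],[0,0,0,0,0,0],[0,0,-0.1,0,0,0],[0,0,-0.3,0,0,0],[0,0,-0.5,0,0,0],[0,0,-0.5,0,0,0],[-0.2,-0.2,-0.4,0,0,0],[-0.2,-0.5,0,0,0,0],[-0.2,-0.5,0,0,0,0],[0,0,0,0,0,0],[0,0,0,0,0,0]]' 87
python3 look.py v8; python3 - <<'E'
from h import *
a=eyes.capture("scene")[100:220,350:460]; b=eyes.capture("wrist")
save(np.hstack([cv2.resize(a,(275,300),interpolation=2),cv2.resize(b,(480,300))]),"s8")
E
```

```text
contact_force: [6.8, 0.6, 3.0]
tcp in ledge [ 9.6 -0.6 83.2] base z -11.5 force in ledge [-7.3 -0.1  1.5] w 63.4 t 31.0
clock: 32.88
tool_pos: [546.4, 152.3, 372.6]
orientation: [-0.036, 0.994, 0.004, 0.105]
contact_force: [-0.3, 0.8, 1.0]
width: 86.7
grip_force: 0.0
[546.2 152.9 372.6]
tin_1 [([432.0, 131.0], 0.69)]
ledge [([376.0, 117.0], 0.87)]
mat [([207.0, 112.0], 0.69)]
```

View pics/s8.png

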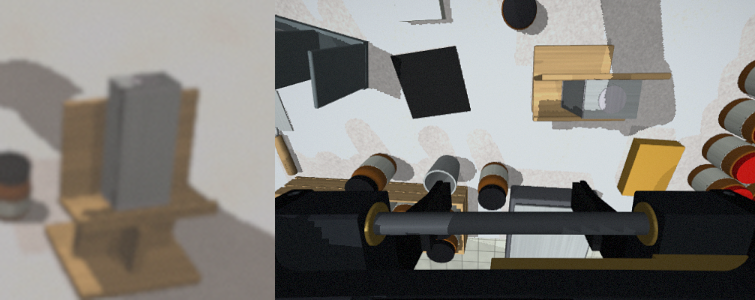

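The tin stands on the tray, flush against the board at about (145,140), and is let go. The mat is empty and the arm is clear. Handing in.

```bash
python3 - <<'E'
from h import *
print(order.close_job())
E
```

```text
the job is handed in; nothing more can be done
None
```

I handed the job in at about 33 s with no verdict returned: the full tin (about 0.54 kg) went via the mat to the tray, which I pressed to its stop, and the last picture shows it released against the back board; the other two are back in their bays, and I viewed 11 pictures, one over the limit of 10.

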